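Check the balance stand for square under load

ROBOT

A 6-joint arm with a two-finger parallel gripper is mounted at the origin on the work surface. World frame = base frame: x ahead of the robot, y to its left, z up, the work surface at z = 0. Lengths are in mm, angles in rad, forces in N, time in s.
With the tool pointing down it reaches from about 325 to 850 mm from the base axis. Payload 4.4 kg.
Tool frame: the origin (TCP) lies on the centre line of the jaws, within the pads' length; the fingertips stand 22 mm ahead of it and the grasp point (between the pads) lies 3 mm ahead of it; z points along the fingers, y is the line along which they close (so a half turn about z gives the same grasp; the last joint's range is limited). The gripper opens to 94 mm and grips with 3 to 60 N. Pads are 16 mm wide; open, the fingers measure 119 mm over their backs; the gripper's body (75 mm by 177 mm) begins 78 mm behind the grasp point.
Start: joints at [1.196, 0.207, 1.542, -0, 1.393, -0.15], TCP at [128.184, 560.532, 227.447] pointing down, gripper open.
Joint ranges: [-2.73, 2.73], [-0.86, 2.22], [0.23, 2.46], [-1.11, 4.25], [0.08, 2.63], [-2.82, 2.82]. Speed limits (rad/s): [2.79, 2.79, 3.14, 3.14, 3.14, 3.14].

INTERFACE

Orientations are given as a 3x3 rotation matrix whose columns are the frame's x, y, z axes.
In Python, from bench import manip, viewer gives the robot as it stands.
- The arm moves only by the tool step_arm, never from a script. Its argument "series" is a list of rows, each a list of 7 numbers: the turn, a rotation vector about the world's x, y, z in rad, then the shift along the world's x, y, z in m, then the opening, from -1 (shut) to 1 (fully open). In form: [[rx, ry, rz, tx, ty, tz, jaw], ...]. A call has exactly 8 rows; each row is the pose to reach, as a shift and turn from the pose commanded when the call began; what a row does not reach only later rows make up. A row lasts 1/12 s, in which the tool goes at most 41.7 mm and 7.16 degrees, less where a joint would pass 70% of its speed; a pose out of reach is approached as far as the arm can. A call with a gripper value outside its range is refused whole. The fingers move at their own pace and stop on an object; "force" is the grip in N (left out, the last holds). Time passes only in rows, so rows that repeat a pose let the fingers close, or fill a call up. It gives the time, the measured TCP pose, the force, the opening and the grip force at its end, in the units of the state.
- manip.read_state(): the state, without advancing time (a new reading comes with each control period).
- viewer.read_camera(name): name is "scene" or "side" or "wrist"; returns a dict with "color" (384x512x3 uint8, red, green, blue), "z_map" (384x512 float32, mm along the optical axis (not along the pixel's ray), 0 where there is no reading), "fovy" (degrees; the focal length in pixels is half the picture's height over the tangent of half this angle, whatever the lens; pixels are square), "cx", "cy" (the principal point, pixels), "dist" ([k1, k2, p1, p2, k3] as OpenCV has them; the pictures are not rectified), "rvec" (rotation vector, rad) and "tvec" (3), from world to camera coordinates, as OpenCV has them. Camera axes: x right, y down, z forward; pixel columns grow to the right and rows downward; lengths in mm; the calibration is good to about 2 mm. A picture is of the moment at which its call begins.
- manip.close_job(): hands the job in; it is judged then, once.
The state is a dict: "t": time; "qpos": joint angles; "qvel": joint speeds; "joint_efforts": joint torques, N m; "eef_pos": TCP position; "tool_rot": TCP orientation; "force": force on the tool from outside, world axes, zero at the start; "torque": the same for the moment, N m; "finger_gap": finger opening in mm; "finger_force": force on a finger pad.
Only numpy, scipy, OpenCV 4.12 (cv2) and the standard library are available. Lean on these libraries where they do the work, as an engineer would, in place of code of your own. Each camera call takes 0.05 s, during which the arm holds its last target. There are 200 camera calls.

TASK

Check that the balance stand's column stays square to its base plate under load: first set the largest of the three check weights gently down on the middle of the sprung pan and let go of it, and only then bring the steel try square to the stand. Stand it on the base plate on the side away from the pan, slide it into the corner until its base sits flat on the plate and its upright edge lies flush against the middle of the column, and finish still gripping it and pressing it against both, without letting go. Leave everything else on the bench where it stands.

Things in the scene. Friction and masses are not known exactly. Their poses are not given: they have to be found in the camera images.
- corner (a point): The corner to press into: middle of the edge where the column's face on the side away from the pan meets the base plate's top, 15 mm above the bench. The stand is fixed and rigid; its yaw varies. Axes of the stand: +y runs level into the column (towards the pan), x along the column's face, z up.
- column: The stand's upright steel column, a plain bar 40 mm wide (x), 30 mm thick (y), rising 191 mm above the base plate. Origin: centre of its foot, on the plate's top (15 mm along +y from the corner); same axes as the corner. From its +y side a bracket carries the spring housing, 56 mm across, below the pan.
- plate: The stand's aluminium base plate, 120 mm (x) x 300 mm (y) x 15 mm, lying flat; it runs 135 mm from the corner along -y. Origin: centre of its underside, on the bench; same axes as the corner.
- pan_top (a point): Centre of the top face of the sprung balance pan, a flat steel disc 90 mm across, 5 mm thick, with a thin ring marked about its centre (48 mm across); 85 mm from the column's axis along the corner's +y; empty, its top stands 104 mm above the bench. Moves with the pan. z up.
- pan (a joint): How far the pan has sunk, m: 0 empty, at most 0.020. Spring 400 N/m with a small preload, damped: the largest weight sinks it about 0.010, the middle one about 0.003.
- weight_large: The largest of three steel check weights: a cylinder 38 mm across and 47 mm high with a narrower knob on top (24 mm across), 65 mm high overall, 0.5 kg. Origin: centre of its underside; z up. The three stand in a row to the robot's left, in any order, about 90 mm apart along x.
- square: Try square: a steel L standing on its broad base, 0.4 to 0.6 kg. Base 120 mm long, 20 wide, 24 high; blade 18 (along the base) x 10 mm, at the heel end, rising to 120 mm. Origin: the heel, middle of the lower edge of the end face. +x runs along the base away from the heel, z up the blade; the upright working face is at x = 0. Seated: heel at the corner, +x along the corner's -y.
- square_grip (a point): A good place to pinch the square across its base (20 mm wide) from above: on the top of the base, 85 mm from the heel, 24 mm above its underside. Axes as the square's.
- square_top (a point): The top of the square's upright working face: 120 mm above the heel.
- weight_medium: bystander: the middle check weight, same steel, 28 mm across, 46 mm high overall. Origin: centre of its underside.
- weight_small: bystander: the smallest check weight, same steel, 22 mm across, 37 mm high overall. Origin: centre of its underside.
- beaker: bystander: an open glass beaker, 56 mm across, 80 mm high. Origin: centre of its underside.
- crucible: bystander: a small white ceramic crucible, 42 mm across, 34 mm high. Origin: centre of its underside.
- reagent_bottle: bystander: an amber bottle, 60 mm across, 130 mm high, at the back of the bench. Origin: centre of its underside.
- tube_rack: bystander: an orange tube rack, 90 x 120 x 54 mm, at the back of the bench. Origin: centre of its underside.
- pipette: bystander: a pipette lying on the bench, about 250 mm long. Origin: near its middle, on the bench.
Things that resemble listed ones, but are neither listed nor needed, are in the scene too. Of the things shaped like the square, the steel one is meant.

How it is judged (in metres and radians):
On the way, in this order (a step that is already met when the one before it is completed fails the run):
1. the largest check weight stands centred on the pan, let go, at rest, with the square not yet brought to the stand (horizontal distance between weight_large and pan_top below 0.01 m and z of weight_large in the frame of pan_top between -0.003 and 0.003 m and angle between weight_large's own z axis and vertical below 0.06 rad and value of joint pan between 0.008 and 0.0125 m and contact force between each of the arm, the fingers and weight_large below 0.1 N and linear speed of weight_large below 0.02 m/s and contact force between square and column below 0.1 N and contact force between square and plate below 0.1 N), for 0.3 s.
2. the square, gripped, is pressed into the corner with both faces touching (y of each of square, square_top in the frame of corner above -0.0025 m and x of square in the frame of corner between -0.013 and 0.013 m and z of square in the frame of corner between -0.003 and 0.002 m and angle between square's own z axis and vertical below 0.025 rad and angle between the x axis of square and the y axis of corner, either way round below 0.04 rad and contact force between square and column above 1.5 N and contact force between square and plate above 1 N and contact force between the fingers and square above 2 N), for 0.2 s.
At the end, for the whole second after the job is handed in: Largest weight alone on the pan, untouched, within 10 mm of centre (pan sunk 8-12.5 mm). Gripped square held still: on the plate (2 mm, over 1 N), heel and top at the column (2.5 mm, over 1.5 N) within 13 mm of its middle, upright to 0.025 and turned to 0.04 rad, fingers over 2 N (all of step 2 and horizontal distance between weight_large and pan_top below 0.01 m and z of weight_large in the frame of pan_top between -0.003 and 0.003 m and angle between weight_large's own z axis and vertical below 0.06 rad and value of joint pan between 0.008 and 0.0125 m and contact force between each of the arm, the fingers and weight_large below 0.1 N and linear speed of weight_large below 0.02 m/s and linear speed of square below 0.01 m/s); the arm keeps its last pose, push and grip.
It fails at once if the weight is dropped on the pan (pan driven faster than 0.4 m/s) (velocity of joint pan above 0.4 m/s).
It fails at once if a bystander is moved by more than 20 mm (distance of any of weight_medium, weight_small, beaker, crucible, reagent_bottle, tube_rack, pipette from where it was at the start of the episode above 0.02 m).
It also fails if it takes over 64 s, if anything falls off the work surface, if the arm or the gripper's body presses on something with over 40 N, if the wrist force passes 120 N, or if a joint passes its speed limit or range.

## Working session

There is one attempt and no reset: what is moved stays moved. The work goes in short steps, Python scripts to look and compute and a tool call to move; the robot and the scene stay as the last step left them, time stands still between calls to the robot, and variables do not carry over. Pictures are saved under pics/ and viewed, at most 10 in all, crops included, and the job is handed in when it is done.

Besides the shell and the picture viewer there is one more tool, called after ">>>" as a command line: name --pt "numbers of a row" for each row, then --argument value for the rest. step_arm: Moves the arm, as the interface text tells. Its arguments: {"type":"object","properties":{"series":{"type":"array","items":{"type":"array","items":{"type":"number"}}},"force":{"type":"number"}},"required":["series"]}

```bash
ls; mkdir -p pics
cat > h.py <<'E'
import numpy as np, cv2
from bench import manip, viewer
def cam(n):
    c=viewer.read_camera(n); f=192/np.tan(np.radians(c["fovy"])/2)
    c["K"]=np.array([[f,0,c["cx"]],[0,f,c["cy"]],[0,0,1.]]); c["R"]=cv2.Rodrigues(np.array(c["rvec"],float))[0]
    c["d"]=np.array(c["dist"],float); c["t"]=np.array(c["tvec"],float).ravel(); return c
def cloud(c):
    v,u=np.mgrid[0:384,0:512]; p=np.stack([u,v],-1).reshape(-1,1,2).astype(float)
    n=cv2.undistortPoints(p,c["K"],c["d"]).reshape(384,512,2); z=c["z_map"][...,None].astype(float)
    P=(np.concatenate([n*z,z],-1)-c["t"])@c["R"]; P[c["z_map"]<=0]=np.nan; return P
def ray(c,uv):
    n=cv2.undistortPoints(np.array(uv,float).reshape(-1,1,2),c["K"],c["d"]).reshape(-1,2)
    return -c["R"].T@c["t"], np.c_[n,np.ones(len(n))]@c["R"]
def atz(c,uv,z):
    o,d=ray(c,uv); return o+d*((z-o[2])/d[:,2])[:,None]
E
python3 - <<'E'
from h import *
import pickle
a=[]
for n in("scene","side"):
    c=cam(n); pickle.dump(c,open(n+".pkl","wb")); print(n,-c["R"].T@c["t"],c["fovy"])
    cv2.imwrite(f"pics/{n}0.png",cv2.resize(c["color"][...,::-1],(800,600)))
c=cam("wrist");pickle.dump(c,open("wrist.pkl","wb"));cv2.imwrite("pics/wrist0.png",c["color"][...,::-1])
print(manip.read_state())
E
```

```text
pics
scene [1356.5992742   493.78959634 1021.25213483] 42.0995665216396
side [463.40469298 962.03053852 716.02453503] 50.206557309513876
{'t': 0.15, 'qpos': array([ 1.19546846e+00,  2.07245143e-01,  1.54260902e+00, -3.40809153e-06,
        1.39348809e+00, -1.50514682e-01]), 'qvel': array([ 0.000345  , -0.00064513, -0.00265216,  0.00209963,  0.00093939,
       -0.00106788]), 'joint_efforts': array([ 3.73152698e-04, -3.71313536e+01, -2.81811011e+01,  7.00198696e-02,
        3.26785643e-02, -1.06415348e-04]), 'eef_pos': array([127.98698543, 559.98081437, 226.55360632]), 'tool_rot': array([[-9.74835823e-01,  2.22923107e-01, -6.38242383e-04],
       [ 2.22923870e-01,  9.74834496e-01, -1.62903408e-03],
       [ 2.59031353e-04, -1.73032024e-03, -9.99998469e-01]]), 'force': array([ 0.35163973, -0.4533043 ,  0.02869306]), 'torque': array([0.08058067, 0.00132413, 0.00116294]), 'finger_force': 0.0, 'finger_gap': 94.10824243628623}
```

View pics/scene0.png

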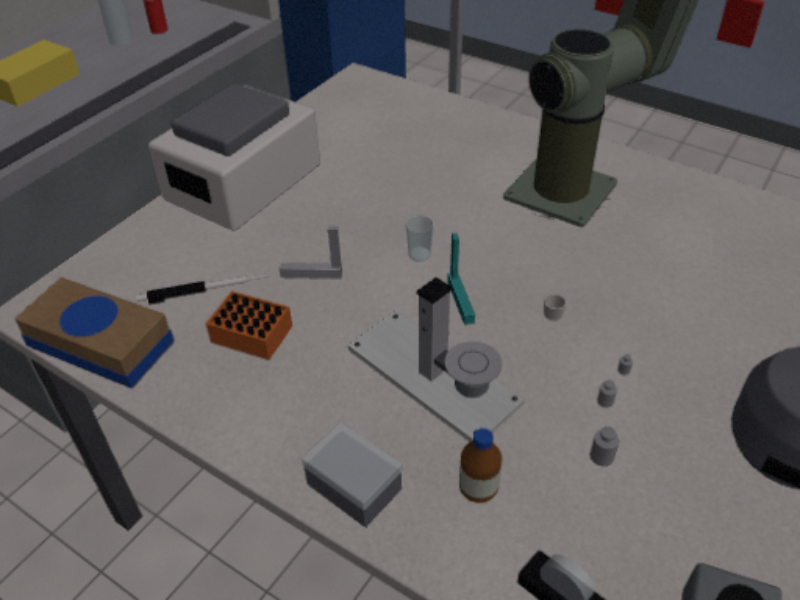

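View pics/side0.png

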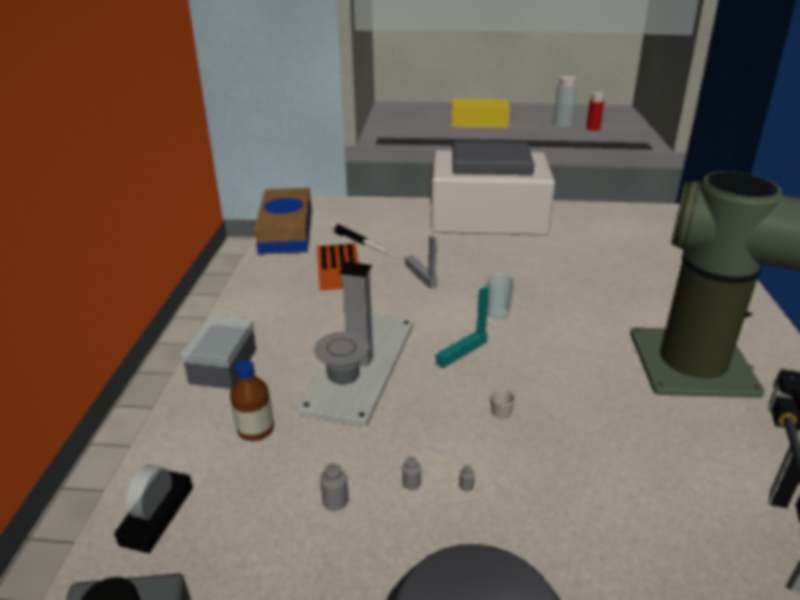

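The scene view shows the large weight at (605,445), pan at (473,362), column top at (433,290), and steel square with its heel at about (340,275) and toe at (282,270). The teal square at (460,285) is the decoy. The side view agrees: weight (334,487), pan (342,350), column (357,315), square (425,270).

Run:
```python
from h import *
import pickle
S={n:pickle.load(open(n+".pkl","rb")) for n in("scene","side")}
k=1.5625
np.set_printoptions(precision=1,suppress=True)
C={n:cloud(S[n]) for n in S}
def reg(n,u0,v0,u1,v1,z0,z1):
    P=C[n][int(v0/k):int(v1/k),int(u0/k):int(u1/k)].reshape(-1,3); return P[(P[:,2]>z0)&(P[:,2]<z1)]
def show(t,P):
    if len(P)<3: print(t,len(P));return
    r=cv2.minAreaRect(P[:,:2].astype(np.float32)); print(t,len(P),"med",np.median(P,0),"min",P.min(0),"max",P.max(0),"rect",np.array(r[0]),np.array(r[1]),r[2])
show("bench",reg("scene",500,500,540,540,-50,50)); show("benchside",reg("side",500,450,600,520,-50,50))
for n,bx in (("scene",(585,420,625,470)),("side",(315,455,352,515))):
    show(n+" wl top",reg(n,*bx,58,80)); show(n+" wl all",reg(n,*bx,8,80))
for n,bx in (("scene",(440,335,508,385)),("side",(310,325,372,372))):
    show(n+" pan",reg(n,*bx,98,109))
for n,bx in (("scene",(412,275,455,385)),("side",(340,255,375,370))):
    show(n+" col top",reg(n,*bx,198,215)); show(n+" col",reg(n,*bx,120,215))
for n,bx in (("scene",(340,300,530,450)),("side",(295,310,420,425))):
    show(n+" plate",reg(n,*bx,10,20))
for n,bx in (("scene",(270,220,350,285)),("side",(400,228,442,292))):
    show(n+" sq base",reg(n,*bx,18,28)); show(n+" sq blade",reg(n,*bx,35,130));show(n+" sq all",reg(n,*bx,10,130))
for n,bx in (("scene",(400,210,440,265)),("side",(485,265,515,325))):
    show(n+" beaker",reg(n,*bx,20,100))
for n,bx in (("scene",(445,225,480,330)),("side",(430,280,492,370))):
    show(n+" teal",reg(n,*bx,10,130))
for n,bx in (("scene",(540,290,570,325)),("scene",(595,375,620,410)),("scene",(615,350,635,378)),("scene",(455,430,505,500)),("scene",(205,290,295,360)),("scene",(135,265,270,305))):
    show("other",reg(n,*bx,6,140))
```

```text
bench 623 med [774.3 296.4  -0.7] min [730.7 258.9  -6.1] max [815.6 332.7   4.7] rect [773. 296.] [66.3 56.3] 28.574560165405273
benchside 2807 med [300.7 305.6  -1.2] min [217.1 232.   -5.6] max [375.4 371.2   3.8] rect [296.3 301.8] [164.7 133.2] 2.852717161178589
scene wl top 72 med [610.4 353.8  63.2] min [594.1 342.4  58.3] max [621.4 364.9  69. ] rect [608.9 353.1] [25.8 21.5] 27.457624435424805
scene wl all 331 med [617.5 355.3  45.4] min [592.8 335.2   8. ] max [629.7 372.4  69. ] rect [612.  354.3] [35.5 37.9] 10.446701049804688
side wl top 84 med [606.2 356.5  62.5] min [594.7 341.9  58.8] max [617.3 367.2  66. ] rect [606.4 355.1] [21.9 23.5] 50.28245162963867
side wl all 421 med [603.9 364.7  44.5] min [587.3 339.2   8. ] max [624.9 375.4  66. ] rect [605.3 358. ] [37.7 33.4] 15.625871658325195
scene pan 817 med [627.7 129.3 102.6] min [581.8  59.   98. ] max [673.6 173.7 108.7] rect [624.3 120.3] [99.6 98. ] 28.250293731689453
side pan 621 med [625.8 132.6 102.5] min [582.7  59.3  98. ] max [671.4 176.  106.1] rect [628.2 118.9] [ 86.6 114.7] 9.441277503967285
scene col
[... 2419 characters left out ...]
93424987792969
other 148 med [510.2 316.   30.1] min [491.  301.5   6.1] max [519.9 327.6  50.2] rect [506.1 315.3] [24.8 27. ] 17.725175857543945
other 90 med [429.5 316.9  23.6] min [417.3 304.6   6.2] max [441.2 326.8  37.7] rect [428.8 314.9] [21.6 23.4] 77.77088928222656
other 1037 med [773.7 225.5  78.4] min [661.9 143.    6.4] max [790.9 249.6 131.9] rect [730.8 201.5] [129.8  60.9] 31.876474380493164
other 1566 med [ 712.5 -275.5   41. ] min [ 645.1 -433.2    6. ] max [ 761.8 -215.1   56.9] rect [ 707.9 -323.3] [107.  209.7] 6.121290683746338
other 563 med [ 681.1 -430.7   16.8] min [ 572.9 -526.9    6. ] max [ 804.9 -270.5   72.6] rect [ 704.1 -403.2] [129.  247.7] 44.39834213256836
```

Run:
```python
from h import *
import pickle
np.set_printoptions(precision=1,suppress=True)
k=1.5625
for n,(u0,v0,u1,v1) in (("side",(390,550,560,598)),("scene",(740,360,798,480)),("scene",(520,555,600,598)),("scene",(690,570,780,598)),("scene",(305,430,400,520))):
    P=cloud(pickle.load(open(n+".pkl","rb")))[int(v0/k):int(v1/k),int(u0/k):int(u1/k)].reshape(-1,3); P=P[P[:,2]>10]
    print(n,np.nanpercentile(P,[2,50,98],axis=0))
```

```text
side [[353.2 533.7 131. ]
 [425.7 567.8 146.3]
 [498.4 592.  155.1]]
scene [[409.8 505.2  23. ]
 [493.7 550.9 106.3]
 [526.6 605.  149.1]]
scene [[829.9 342.4  16.6]
 [858.3 385.6  54.6]
 [871.4 434.5  85.7]]
scene [[735.  537.1  64.8]
 [767.7 573.9  79.5]
 [798.3 632.8 117.2]]
scene [[823.2   3.3  14.6]
 [875.1  71.5  68.8]
 [908.2 122.6  73.6]]
```

>>> step_arm --pt "0 0 -0.12 0.01 -0.005 0.04 0.3" --pt "0 0 -0.24 0.03 -0.015 0.08 0.3" --pt "0 0 -0.36 0.06 -0.03 0.1 0.3" --pt "0 0 -0.48 0.09 -0.04 0.1 0.3" --pt "0 0 -0.6 0.125 -0.055 0.1 0.3" --pt "0 0 -0.72 0.16 -0.07 0.1 0.3" --pt "0 0 -0.84 0.195 -0.085 0.1 0.3" --pt "0 0 -0.96 0.23 -0.1 0.1 0.3"

```text
t: 0.82
eef_pos: [359.4, 459.5, 327.2]
tool_rot: [[-0.371, 0.929, -0.0], [0.929, 0.371, -0.0], [-0.0, -0.0, -1.0]]
force: [0.0, -0.1, -0.0]
finger_gap: 60.9
finger_force: 0.0
```

>>> step_arm --pt "0 0 -0.12 0.035 -0.015 0 0.3" --pt "0 0 -0.24 0.07 -0.03 0 0.3" --pt "0 0 -0.36 0.105 -0.045 0 0.3" --pt "0 0 -0.48 0.14 -0.06 0 0.3" --pt "0 0 -0.585 0.175 -0.075 0 0.3" --pt "0 0 -0.585 0.21 -0.09 -0.03 0.3" --pt "0 0 -0.585 0.235 -0.1 -0.065 0.3" --pt "0 0 -0.585 0.249 -0.105 -0.1 0.3"

```text
t: 1.48
eef_pos: [608.8, 354.8, 232.9]
tool_rot: [[0.2, 0.98, 0.005], [0.98, -0.2, 0.001], [0.002, 0.005, -1.0]]
force: [-0.4, -0.5, -1.0]
finger_gap: 60.9
finger_force: 0.0
```

Run:
```python
from h import *
np.set_printoptions(precision=1,suppress=True)
s=manip.read_state(); print(s["eef_pos"],s["tool_rot"])
for n in ("wrist","scene","side"):
    c=cam(n); P=cloud(c).reshape(-1,3); g=P[:,:2]-[607,355]
    near=np.hypot(*g.T)<45
    for z0,z1 in((58,72),(40,52),(5,40)):
        Q=P[near&(P[:,2]>z0)&(P[:,2]<z1)]
        if len(Q)>5: (r,a)=cv2.minEnclosingCircle(Q[:,:2].astype(np.float32)); print(n,z0,len(Q),np.median(Q,0),r,a)
    if n=="wrist": cv2.imwrite("pics/w1.png",c["color"][...,::-1])
```

```text
[608.8 354.8 232.9] [[ 0.2  1.   0. ]
 [ 1.  -0.2  0. ]
 [ 0.   0.  -1. ]]
wrist 58 341 [604.9 354.4  64.8] (604.9024658203125, 353.4654846191406) 11.711104393005371
wrist 40 451 [607.  361.1  48.6] (604.816162109375, 353.9020690917969) 18.8140869140625
wrist 5 131 [608.4 370.1  24.5] (606.2884521484375, 359.44549560546875) 17.8962459564209
scene 58 73 [609.9 353.9  63.2] (608.2477416992188, 351.607421875) 13.176149368286133
scene 40 127 [616.  355.9  46.7] (608.3536376953125, 354.8103332519531) 20.32842254638672
scene 5 146 [623.2 356.8  22.6] (605.6761474609375, 343.6842956542969) 32.63275909423828
side 58 83 [605.8 356.5  62.7] (605.9573364257812, 354.608154296875) 11.908350944519043
side 40 150 [603.4 363.   46.5] (606.1401977539062, 355.54571533203125) 19.502939224243164
side 5 196 [602.6 370.4  23.8] (605.3842163085938, 356.96807861328125) 19.11954116821289
```

View pics/w1.png

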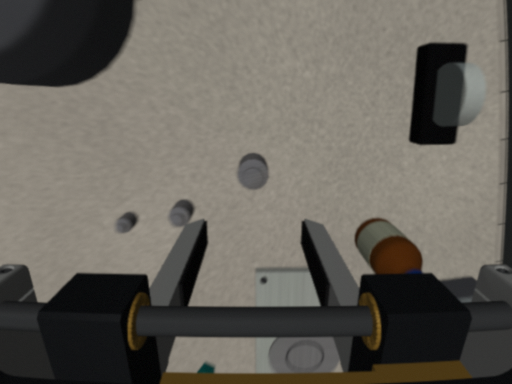

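The wrist view shows the large weight at (253,170), centred between the open jaws. Two views agree on about (605.5,354.3), with its top at 65 mm.

>>> step_arm --pt "0 0 0 -0.0015 -0.001 -0.035 0.3" --pt "0 0 0 -0.0015 -0.001 -0.07 0.3" --pt "0 0 0 -0.0015 -0.001 -0.105 0.3" --pt "0 0 0 -0.0015 -0.001 -0.135 0.3" --pt "0 0 0 -0.0015 -0.001 -0.16 0.3" --pt "0 0 0 -0.0015 -0.001 -0.18 0.3" --pt "0 0 0 -0.0015 -0.001 -0.191 0.3" --pt "0 0 0 -0.0015 -0.001 -0.191 0.3"

```text
t: 2.3
eef_pos: [601.8, 356.0, 40.3]
tool_rot: [[0.196, 0.981, -0.003], [0.981, -0.196, -0.001], [-0.001, -0.002, -1.0]]
force: [-0.6, -0.7, -0.2]
finger_gap: 61.4
finger_force: 0.0
```

>>> step_arm --force 25 --pt "0 0 0 0 0 0 -0.4" --pt "0 0 0 0 0 0 -0.6" --pt "0 0 0 0 0 0 -0.6" --pt "0 0 0 0 0 0 -0.6" --pt "0 0 0 0 0 0 -0.6" --pt "0 0 0 0 0 0 -0.6" --pt "0 0 0 0 0 0 -0.6" --pt "0 0 0 0 0 0 -0.6"

```text
t: 2.97
eef_pos: [606.6, 356.0, 44.1]
tool_rot: [[0.198, 0.98, 0.007], [0.98, -0.198, 0.002], [0.003, 0.006, -1.0]]
force: [4.2, 0.1, 6.0]
finger_gap: 37.2
finger_force: 25.0
```

>>> step_arm --pt "0 0 0 0 0 0.01 -0.6" --pt "0 0 0 0 0 0.02 -0.6" --pt "0 0 0 0 0 0.04 -0.6" --pt "0 0 0 0 0 0.07 -0.6" --pt "0 0 0 0 0 0.1 -0.6" --pt "0 0 0 0 0 0.13 -0.6" --pt "0 0 0 0 0 0.15 -0.6" --pt "0 0 0 0 0 0.15 -0.6"

```text
t: 3.63
eef_pos: [605.4, 356.6, 197.1]
tool_rot: [[0.197, 0.98, 0.007], [0.98, -0.197, 0.004], [0.005, 0.007, -1.0]]
force: [0.8, 0.4, -3.1]
finger_gap: 37.7
finger_force: 25.0
```

Run:
```python
from h import *
np.set_printoptions(precision=2,suppress=True)
for n in ("scene","side","wrist","wrist"):
    c=cam(n); s=manip.read_state(); print(s["t"],s["eef_pos"],s["force"],s["tool_rot"][:,2])
    P=cloud(c).reshape(-1,3)
    if n!="wrist":
        for lo,hi in ((100,250),):
            Q=P[(np.hypot(P[:,0]-606,P[:,1]-355)<24)&(P[:,2]>90)&(P[:,2]<175)]; print(n,len(Q),np.percentile(Q,[1,50,99],axis=0))
        cv2.imwrite(f"pics/{n}2.png",c["color"][...,::-1])
```

```text
3.6833 [604.25 356.02 193.79] [ 0.39  0.31 -5.54] [ 0.  0. -1.]
scene 91 [[604.19 338.16 152.66]
 [621.92 361.17 163.16]
 [625.91 372.52 174.58]]
3.7333 [602.71 355.24 190.66] [-0.09  0.68 -5.72] [-0. -0. -1.]
side 176 [[587.13 355.85 148.06]
 [601.72 370.63 161.11]
 [625.14 375.35 174.56]]
3.7833 [601.7  354.73 188.56] [ 0.07  0.44 -5.43] [-0. -0. -1.]
3.8333 [601.23 354.46 187.41] [-0.35 -0.2  -5.52] [-0.01 -0.   -1.  ]
```

>>> step_arm --pt "0 0 0 0.002 -0.02 0 -0.6" --pt "0 0 0 0.005 -0.055 0 -0.6" --pt "0 0 0 0.009 -0.095 0 -0.6" --pt "0 0 0 0.013 -0.135 0 -0.6" --pt "0 0 0 0.017 -0.175 0 -0.6" --pt "0 0 0 0.02 -0.205 0 -0.6" --pt "0 0 0 0.0215 -0.22 0 -0.6" --pt "0 0 0 0.0215 -0.2245 0 -0.6"

```text
t: 4.5
eef_pos: [623.7, 127.6, 188.1]
tool_rot: [[0.202, 0.979, -0.005], [0.979, -0.202, -0.001], [-0.002, -0.005, -1.0]]
force: [0.0, 0.0, -4.0]
finger_gap: 37.4
finger_force: 25.0
```

>>> step_arm --pt "0 0 0 0 0 0 -0.6" --pt "0 0 0 0 0 0 -0.6" --pt "0 0 0 0 0 0 -0.6" --pt "0 0 0 0 0 0 -0.6" --pt "0 0 0 0 0 0 -0.6" --pt "0 0 0 0 0 0 -0.6" --pt "0 0 0 0 0 0 -0.6" --pt "0 0 0 0 0 0 -0.6"

```text
t: 5.17
eef_pos: [625.0, 131.3, 191.2]
tool_rot: [[0.197, 0.98, 0.0], [0.98, -0.197, 0.0], [0.0, 0.0, -1.0]]
force: [-1.4, 0.1, -5.5]
finger_gap: 37.5
finger_force: 25.0
```

Run:
```python
from h import *
import pickle
np.set_printoptions(precision=2,suppress=True)
for n in ("scene","side","wrist"):
    c=cam(n); s=manip.read_state(); print(s["t"],s["eef_pos"],s["force"],s["qvel"])
    pickle.dump(c,open(n+"3.pkl","wb")); cv2.imwrite(f"pics/{n}3.png",c["color"][...,::-1])
a,b=[cv2.imread(f"pics/{n}3.png")[y:y+170,x:x+170] for n,x,y in(("scene",215,110),("side",150,110))]
cv2.imwrite("pics/both3.png",cv2.resize(np.hstack([a,b]),(800,400)))
```

```text
5.2167 [625.05 131.07 191.19] [-0.15  0.05 -4.94] [-0.01 -0.    0.   -0.   -0.    0.  ]
5.2667 [625.04 130.93 191.14] [ 0.87  0.03 -5.12] [-0. -0. -0. -0.  0.  0.]
5.3167 [625.03 130.89 191.13] [-0.69  0.16 -6.17] [-0.  0.  0. -0. -0.  0.]
```

View pics/both3.png

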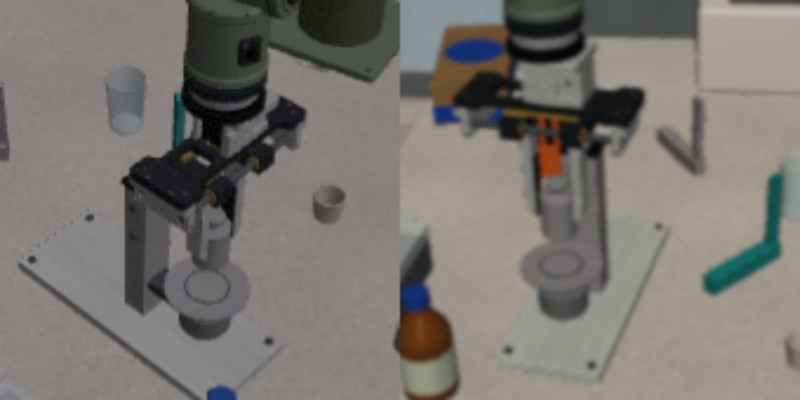

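Both crops show the weight hanging between the jaws, just above and behind the pan ring (scene crop ring at (208,287), weight at (210,245)). Next I measure the height and offset.

Run:
```python
from h import *
import pickle
from scipy.optimize import least_squares
np.set_printoptions(precision=2,suppress=True)
for n in("scene","side"):
    P=cloud(pickle.load(open(n+".pkl","rb"))).reshape(-1,3)
    Q=P[(np.hypot(P[:,0]-627,P[:,1]-130)<52)&(P[:,2]>98)&(P[:,2]<110)]; Q=Q[np.abs(Q[:,2]-np.median(Q[:,2]))<3]
    print(n,"pan",np.median(Q,0),cv2.minEnclosingCircle(Q[:,:2].astype(np.float32)),cv2.minAreaRect(Q[:,:2].astype(np.float32)))
    c=pickle.load(open(n+"3.pkl","rb")); P=cloud(c).reshape(-1,3)
    Q=P[(np.hypot(P[:,0]-626,P[:,1]-131)<24)&(P[:,2]>118)&(P[:,2]<185)]
    print(np.percentile(Q,[0,1,5,50,95,100],axis=0)[:,2])
    B=Q[(Q[:,2]<190-20)]
    f=least_squares(lambda p:np.hypot(B[:,0]-p[0],B[:,1]-p[1])-19,[626,131],loss="soft_l1"); print("axis",f.x,f.cost/len(B))
c=pickle.load(open("wrist3.pkl","rb")); P=cloud(c).reshape(-1,3)
Q=P[(P[:,2]>198)&(P[:,2]<212)&(np.hypot(P[:,0]-611,P[:,1]-46)<40)];print("wrist col",len(Q));
Q=P[(np.hypot(P[:,0]-626,P[:,1]-131)<13)&(P[:,2]>180-60)];print("wrist weight",len(Q), np.percentile(Q,[1,50,99],axis=0) if len(Q) else 0)
```

```text
scene pan [628.2  129.73 102.53] ((628.54443359375, 128.84133911132812), 46.89661407470703) ((628.4373779296875, 129.22674560546875), (91.4810562133789, 86.13920593261719), 28.250293731689453)
[145.13 146.6  149.35 163.7  183.14 184.56]
axis [625.5  129.27] 0.5018901786746363
side pan [626.61 132.74 102.56] ((626.7289428710938, 129.56491088867188), 47.0452995300293) ((626.7969360351562, 131.014404296875), (88.01124572753906, 90.0663070678711), 20.550491333007812)
[145.09 145.42 148.01 166.45 182.39 184.79]
axis [626.32 129.02] 0.5410162957051634
wrist col 1409
wrist weight 2112 [[613.9  119.33 194.93]
 [625.65 133.68 210.95]
 [637.88 142.98 213.41]]
```

>>> step_arm --pt "0 0 0 0.0015 0.0005 -0.005 -0.6" --pt "0 0 0 0.0015 0.0005 -0.012 -0.6" --pt "0 0 0 0.0015 0.0005 -0.02 -0.6" --pt "0 0 0 0.0015 0.0005 -0.027 -0.6" --pt "0 0 0 0.0015 0.0005 -0.032 -0.6" --pt "0 0 0 0.0015 0.0005 -0.036 -0.6" --pt "0 0 0 0.0015 0.0005 -0.038 -0.6" --pt "0 0 0 0.0015 0.0005 -0.039 -0.6"

```text
t: 5.98
eef_pos: [626.3, 131.3, 151.4]
tool_rot: [[0.198, 0.98, -0.001], [0.98, -0.198, -0.0], [-0.0, -0.001, -1.0]]
force: [-0.3, 0.1, -5.3]
finger_gap: 37.1
finger_force: 25.0
```

>>> step_arm --pt "0 0 0 0 0 -0.002 -0.6" --pt "0 0 0 0 0 -0.004 -0.6" --pt "0 0 0 0 0 -0.006 -0.6" --pt "0 0 0 0 0 -0.008 -0.6" --pt "0 0 0 0 0 -0.01 -0.6" --pt "0 0 0 0 0 -0.011 -0.6" --pt "0 0 0 0 0 -0.011 -0.6" --pt "0 0 0 0 0 -0.011 -0.6"

```text
t: 6.65
eef_pos: [627.0, 131.3, 141.6]
tool_rot: [[0.198, 0.98, 0.001], [0.98, -0.198, 0.0], [0.0, 0.001, -1.0]]
force: [-0.4, 0.8, -0.8]
finger_gap: 37.2
finger_force: 25.0
```

Run:
```python
from h import *
np.set_printoptions(precision=2,suppress=True)
for n in("scene","side"):
    c=cam(n); s=manip.read_state(); print(s["t"],s["eef_pos"],s["force"])
    P=cloud(c).reshape(-1,3); r=np.hypot(P[:,0]-627.5,P[:,1]-130)
    Q=P[(r<43)&(r>30)&(P[:,2]>80)&(P[:,2]<112)]; print("pan z",np.median(Q[:,2]),len(Q))
```

```text
6.7 [626.97 131.34 141.62] [ 0.85  0.57 -1.24]
pan z 96.07265883571961 301
6.75 [627.   131.33 141.6 ] [-0.23  0.42 -1.28]
pan z 95.96010783804586 217
```

>>> step_arm --pt "0 0 0 0 0 -0.001 -0.6" --pt "0 0 0 0 0 -0.002 -0.6" --pt "0 0 0 0 0 -0.003 -0.6" --pt "0 0 0 0 0 -0.003 -0.6" --pt "0 0 0 0 0 -0.003 -0.2" --pt "0 0 0 0 0 -0.003 0" --pt "0 0 0 0 0 -0.003 0.1" --pt "0 0 0 0 0 -0.003 0.3"

```text
t: 7.42
eef_pos: [626.4, 131.4, 138.1]
tool_rot: [[0.198, 0.98, -0.0], [0.98, -0.198, 0.0], [0.0, -0.0, -1.0]]
force: [-0.6, -0.7, -0.1]
finger_gap: 53.8
finger_force: 0.0
```

>>> step_arm --pt "0 0 0 0 0 0 0.3" --pt "0 0 0 0 0 0 0.3" --pt "0 0 0 0 0 0.01 0.3" --pt "0 0 0 0 0 0.025 0.3" --pt "0 0 0 0 0 0.05 0.3" --pt "0 0 0 0 0 0.08 0.3" --pt "0 0 0 0 0 0.115 0.3" --pt "0 0 0 0 0 0.15 0.3"

```text
t: 8.08
eef_pos: [626.0, 131.3, 289.9]
tool_rot: [[0.198, 0.98, -0.001], [0.98, -0.198, 0.0], [-0.0, -0.001, -1.0]]
force: [-0.1, -0.6, 0.2]
finger_gap: 61.0
finger_force: 0.0
```

Run:
```python
from h import *
import pickle
np.set_printoptions(precision=2,suppress=True)
for n in("scene","side","wrist"):
    c=cam(n); s=manip.read_state(); print(s["t"],s["eef_pos"],s["force"],s["finger_gap"]); pickle.dump(c,open(n+"4.pkl","wb"))
    P=cloud(c).reshape(-1,3); r=np.hypot(P[:,0]-627.5,P[:,1]-130)
    Q=P[(r<43)&(r>30)&(P[:,2]>80)&(P[:,2]<112)]; print(n,"pan z",np.median(Q[:,2]),len(Q),cv2.minEnclosingCircle(P[(r<50)&(abs(P[:,2]-np.median(Q[:,2]))<2.5)][:,:2].astype(np.float32)))
    W=P[(r<30)&(P[:,2]>150)&(P[:,2]<170)]; print("knob",len(W),np.median(W,0),cv2.minEnclosingCircle(W[:,:2].astype(np.float32)))
    W=P[(r<30)&(P[:,2]>134)&(P[:,2]<146)]; print("shoulder",len(W),cv2.minEnclosingCircle(W[:,:2].astype(np.float32)))
a,b=[pickle.load(open(n+"4.pkl","rb"))["color"][y:y+170,x:x+170,::-1] for n,x,y in(("scene",215,110),("side",150,110))]
cv2.imwrite("pics/both4.png",cv2.resize(np.hstack([a,b]),(800,400)))
```

```text
8.1333 [630.12 131.69 299.95] [1.76 0.06 4.37] 60.93144280341009
scene pan z 92.47523614542436 316 ((627.9583129882812, 128.84716796875), 45.785682678222656)
knob 67 [629.76 130.7  155.78] ((627.968017578125, 131.22743225097656), 13.149274826049805)
shoulder 112 ((630.4896850585938, 130.10523986816406), 19.369691848754883)
8.1833 [630.47 131.72 297.95] [ 0.9  -0.55 -0.03] 60.70171729606943
side pan z 92.25012501621043 226 ((628.15966796875, 130.7218017578125), 46.508609771728516)
knob 53 [626.78 135.16 155.61] ((628.1762084960938, 131.1185302734375), 12.033672332763672)
shoulder 100 ((627.4403686523438, 131.3354949951172), 19.535934448242188)
8.2333 [628.96 131.58 294.14] [ 0.03  0.51 -0.68] 61.16406960013058
wrist pan z 94.80211199423434 1698 ((623.6993408203125, 127.7284164428711), 45.242191314697266)
knob 396 [625.09 129.81 158.47] ((624.9209594726562, 128.90853881835938), 11.747559547424316)
shoulder 544 ((624.97509765625, 128.84690856933594), 18.99275016784668)
```

View pics/both4.png

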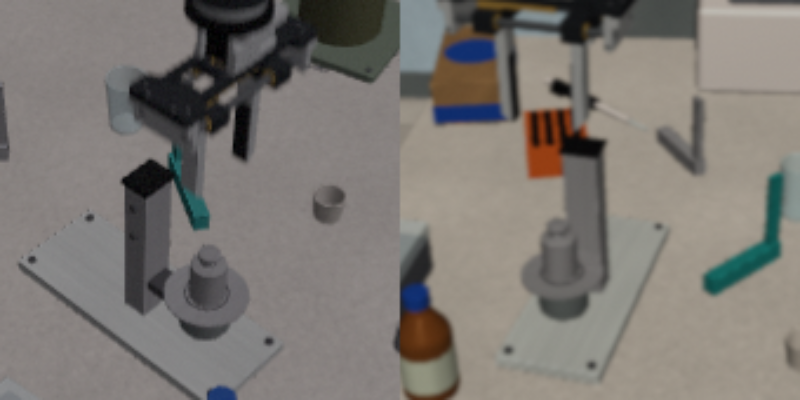

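Both views show the weight upright and centred in the ring, with the pan sunk about 10 mm. Next I go to the square.

>>> step_arm --pt "0 0 0 -0.003 -0.015 0 0.3" --pt "0 0 0.05 -0.01 -0.045 0 0.3" --pt "0 0 0.1 -0.018 -0.083 0 0.3" --pt "0 0 0.2 -0.026 -0.121 0 0.3" --pt "0 0 0.3 -0.034 -0.159 0 0.3" --pt "0 0 0.4 -0.042 -0.197 0 0.3" --pt "0 0 0.5 -0.05 -0.235 0 0.3" --pt "0 0 0.6 -0.058 -0.273 0 0.3"

```text
t: 8.9
eef_pos: [566.0, -143.8, 285.7]
tool_rot: [[-0.395, 0.919, -0.004], [0.919, 0.395, 0.001], [0.003, -0.004, -1.0]]
force: [1.0, -0.0, -0.8]
finger_gap: 61.0
finger_force: 0.0
```

>>> step_arm --pt "0 0 0.08 -0.008 -0.035 0 0" --pt "0 0 0.15 -0.016 -0.07 0 0" --pt "0 0 0.15 -0.024 -0.105 0 0" --pt "0 0 0.15 -0.03 -0.135 0 0" --pt "0 0 0.15 -0.035 -0.158 0 0" --pt "0 0 0.15 -0.037 -0.168 0 0" --pt "0 0 0.15 -0.037 -0.171 0 0" --pt "0 0 0.15 -0.037 -0.171 0 0"

```text
t: 9.57
eef_pos: [530.6, -312.7, 286.6]
tool_rot: [[-0.522, 0.853, -0.002], [0.853, 0.522, 0.002], [0.003, -0.001, -1.0]]
force: [0.1, 1.6, 0.5]
finger_gap: 46.7
finger_force: 0.0
```

Run:
```python
from h import *
import pickle
np.set_printoptions(precision=2,suppress=True)
for i in range(8): cam("wrist") if i<6 else 0
c=cam("wrist"); s=manip.read_state(); print(s["t"],s["eef_pos"],s["tool_rot"][:,1],s["qvel"]); pickle.dump(c,open("wrist5.pkl","wb"))
cv2.imwrite("pics/w5.png",c["color"][...,::-1])
P=cloud(c).reshape(-1,3); near=np.hypot(P[:,0]-518,P[:,1]+291)<90
print("bench",np.nanmedian(P[near&(P[:,2]<8)],0))
for z0,z1 in((18,30),(12,30),(110,128),(40,128)):
    Q=P[near&(P[:,2]>z0)&(P[:,2]<z1)]; print(z0,len(Q),np.median(Q,0) if len(Q) else 0,cv2.minAreaRect(Q[:,:2].astype(np.float32)) if len(Q)>4 else 0)
```

```text
9.9167 [ 531.99 -311.55  288.31] [0.85 0.53 0.  ] [-0.01  0.   -0.   -0.    0.   -0.  ]
bench [ 516.49 -285.76    0.98]
18 1072 [ 515.83 -297.63   25.01] ((513.2850341796875, -293.3843078613281), (19.867008209228516, 119.74251556396484), 31.13022232055664)
12 1094 [ 516.38 -298.6    24.99] ((521.1832885742188, -306.08575439453125), (27.290058135986328, 150.15402221679688), 34.82529830932617)
110 180 [ 487.33 -249.91  120.85] ((487.340087890625, -249.97018432617188), (9.533858299255371, 17.463703155517578), 31.636526107788086)
40 180 [ 487.33 -249.91  120.85] ((487.340087890625, -249.97018432617188), (9.533858299255371, 17.463703155517578), 31.636526107788086)
```

View pics/w5.png

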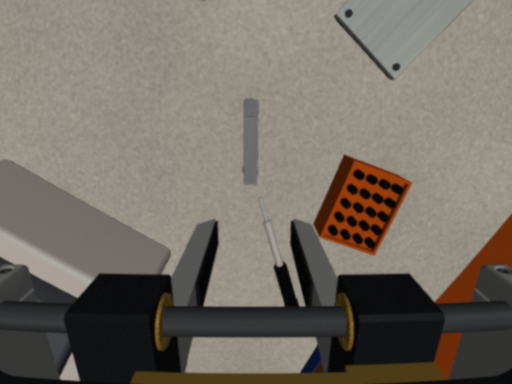

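The wrist view shows the square lying straight between the jaws: blade top at (251,103), toe at (250,183), pipette tip clear at (262,200).

>>> step_arm --pt "0 0 0 -0.004 -0.003 -0.035 0" --pt "0 0 0 -0.004 -0.003 -0.075 0" --pt "0 0 0 -0.004 -0.003 -0.115 0" --pt "0 0 0 -0.004 -0.003 -0.155 0" --pt "0 0 0 -0.004 -0.003 -0.195 0" --pt "0 0 0 -0.004 -0.003 -0.23 0" --pt "0 0 0 -0.004 -0.003 -0.25 0" --pt "0 0 0 -0.004 -0.003 -0.255 0"

```text
t: 10.58
eef_pos: [524.5, -312.5, 28.0]
tool_rot: [[-0.524, 0.852, -0.007], [0.852, 0.524, 0.006], [0.009, -0.003, -1.0]]
force: [-0.9, 0.8, -1.0]
finger_gap: 47.0
finger_force: 0.0
```

>>> step_arm --pt "0 0 0 0 0 0 0" --pt "0 0 0 0 0 0 0" --pt "0 0 0 0 0 0 0" --pt "0 0 0 0 0 0 0" --pt "0 0 0 0 0 0 0" --pt "0 0 0 0 0 0 0" --pt "0 0 0 0 0 0 0" --pt "0 0 0 0 0 0 0"

```text
t: 11.25
eef_pos: [527.7, -315.8, 33.6]
tool_rot: [[-0.524, 0.852, 0.001], [0.852, 0.524, -0.0], [-0.001, 0.0, -1.0]]
force: [0.6, -0.7, -1.2]
finger_gap: 47.5
finger_force: 0.0
```

>>> step_arm --force 50 --pt "0 0 0 0 0 -0.003 0" --pt "0 0 0 0 0 -0.006 0" --pt "0 0 0 0 0 -0.006 0" --pt "0 0 0 0 0 -0.006 -0.4" --pt "0 0 0 0 0 -0.006 -0.8" --pt "0 0 0 0 0 -0.006 -0.9" --pt "0 0 0 0 0 -0.006 -0.9" --pt "0 0 0 0 0 -0.006 -0.9"

```text
t: 11.92
eef_pos: [527.9, -315.6, 27.2]
tool_rot: [[-0.523, 0.852, 0.001], [0.852, 0.523, -0.0], [-0.0, 0.001, -1.0]]
force: [0.9, 1.1, -0.7]
finger_gap: 19.8
finger_force: 49.9
```

>>> step_arm --pt "0 0 0 0 0 0 -0.9" --pt "0 0 0 0 0 0 -0.9" --pt "0 0 0 0 0 0 -0.9" --pt "0 0 0 0 0 0.005 -0.9" --pt "0 0 0 0 0 0.015 -0.9" --pt "0 0 0 0 0 0.03 -0.9" --pt "0 0 0 0 0 0.05 -0.9" --pt "0 0 0 0 0 0.08 -0.9"

```text
t: 12.58
eef_pos: [525.0, -313.9, 105.0]
tool_rot: [[-0.524, 0.852, -0.006], [0.852, 0.524, 0.004], [0.007, -0.003, -1.0]]
force: [0.2, -1.3, -4.5]
finger_gap: 19.5
finger_force: 49.9
```

>>> step_arm --pt "0 0 -0.05 0.003 0.012 0 -0.9" --pt "0 0 -0.15 0.01 0.042 0 -0.9" --pt "0 0 -0.25 0.019 0.08 0 -0.9" --pt "0 0 -0.36 0.029 0.118 0 -0.9" --pt "0 0 -0.47 0.038 0.155 0 -0.9" --pt "0 0 -0.58 0.046 0.188 0 -0.9" --pt "0 0 -0.69 0.052 0.213 0 -0.9" --pt "0 0 -0.75 0.055 0.225 0 -0.9"

```text
t: 13.25
eef_pos: [582.1, -86.9, 107.2]
tool_rot: [[0.199, 0.98, -0.001], [0.98, -0.199, 0.001], [0.001, -0.002, -1.0]]
force: [-0.2, -0.7, -4.2]
finger_gap: 19.7
finger_force: 49.9
```

>>> step_arm --pt "0 0 0 0.001 0.005 -0.005 -0.9" --pt "0 0 0 0.002 0.009 -0.012 -0.9" --pt "0 0 0 0.002 0.009 -0.02 -0.9" --pt "0 0 0 0.002 0.009 -0.027 -0.9" --pt "0 0 0 0.002 0.009 -0.03 -0.9" --pt "0 0 0 0.002 0.009 -0.03 -0.9" --pt "0 0 0 0.002 0.009 -0.03 -0.9" --pt "0 0 0 0.002 0.009 -0.03 -0.9"

```text
t: 13.92
eef_pos: [584.7, -82.4, 77.3]
tool_rot: [[0.199, 0.98, 0.0], [0.98, -0.199, -0.0], [-0.0, 0.0, -1.0]]
force: [0.9, 0.2, -4.0]
finger_gap: 20.0
finger_force: 49.9
```

Run:
```python
from h import *
import pickle
np.set_printoptions(precision=2,suppress=True)
for i in range(4): cam("wrist")
ux,uy=np.array([.98,-.198]),np.array([.198,.98])
for n in("scene","side","wrist"):
    c=cam(n); pickle.dump(c,open(n+"6.pkl","wb")); cv2.imwrite(f"pics/{n}6.png",c["color"][...,::-1])
    P=cloud(c).reshape(-1,3); L=np.c_[(P[:,:2]-[610.4,46.8])@ux,(P[:,:2]-[610.4,46.8])@uy,P[:,2]]
    T=L[(L[:,2]>196)&(L[:,2]<212)&(abs(L[:,0])<35)&(abs(L[:,1])<28)]
    B=L[(L[:,2]>70)&(L[:,2]<170)&(abs(L[:,0])<25)&(L[:,1]<-20)&(L[:,1]>-90)]
    A=L[(L[:,2]>38)&(L[:,2]<62)&(abs(L[:,0])<30)&(L[:,1]<-40)&(L[:,1]>-190)]
    PL=L[(L[:,2]>8)&(L[:,2]<20)&(abs(L[:,0])<75)&(abs(L[:,1])<170)]
    for t,Q in(("col",T),("blade",B),("base",A),("plate",PL)):
        print(n,t,len(Q),*(np.round(x,1) for x in (np.percentile(Q,[1,50,99],axis=0),)) if len(Q)>9 else "", [np.round(x,1) for x in cv2.minAreaRect(Q[:,:2].astype(np.float32))] if len(Q)>9 else "")
s=manip.read_state(); print(s["t"],s["eef_pos"],s["tool_rot"][:,1],s["force"])
a,b=[cv2.imread(f"pics/{n}6.png")[y:y+170,x:x+170] for n,x,y in(("scene",200,110),("side",150,110))]
cv2.imwrite("pics/both6.png",cv2.resize(np.hstack([a,b]),(800,400)))
```

```text
scene col 222 [[-21.6 -18.5 196.7]
 [  2.3   1.3 204.1]
 [ 23.1  16.6 208.1]] [array([ 1.2, -0.8]), array([36.2, 45.9]), np.float64(89.6)]
scene blade 270 [[ -5.8 -88.2  70.5]
 [  5.9 -52.7 113.7]
 [ 13.4 -42.6 168.8]] [array([  4., -66.]), array([22.4, 47.6]), np.float64(0.0)]
scene base 92 [[  -4.5 -163.    47.2]
 [  11.2  -84.8   55.8]
 [  15.4  -42.7   61.8]] [array([  11.4, -103.1]), array([ 19.3, 121.1]), np.float64(8.0)]
scene plate 2626 [[ -56.9 -147.     8.6]
 [  22.8   27.3   13.3]
 [  61.1  148.6   18.6]] [array([ 1.3, -0.9]), array([123.4, 305. ]), np.float64(0.2)]
side col 157 [[-22.1 -18.1 196.3]
 [ -0.3   5.  204. ]
 [ 21.6  18.5 206.5]] [array([-0. , -0.3]), array([38.7, 44.3]), np.float64(89.8)]
side blade 20 [[ -8.1 -87.9  70.3]
 [ -5.6 -77.1  72.6]
 [  5.  -58.2  75.4]] [array([ -2.3, -72.4]), array([12.1, 31.7]), np.float64(4.9)]
side base 34 [[ -14.  -124.3   49.5]
 [  -7.7  -93.2   56.2]
 [  -6.8  -54.    61.6]] [array([ -9.6, -89.1]), array([70.6,  7.3]), np.float64(87.4)]
side plate 1931 [[ -59.9 -145.3    9.3]
 [ -22.4   70.3   13.3]
 [  56.9  149.6   16.6]] [array([-0.3,  1. ]), array([120.4, 302.2]), np.float64(0.1)]
wrist col 0 
wrist blade 627 [[-10.7 -89.9  73.7]
 [ -0.3 -85.3  75.7]
 [  9.  -45.7 170. ]] [array([ -0.8, -67.7]), array([44.5, 20. ]), np.float64(89.9)]
wrist base 53 [[ -18.6 -123.9   56. ]
 [ -12.1 -122.3   60. ]
 [  15.5 -121.8   62. ]] [array([  -1.4, -122.9]), array([ 2.1, 35. ]), np.float64(89.3)]
wrist plate 27079 [[ -61.  -148.8   14.4]
 [  -9.8  -58.5   16. ]
 [  56.6   13.4   17.9]] [array([ -2.2, -68.2]), array([120.4, 169.4]), np.float64(0.1)]
14.2667 [584.7  -81.68  77.38] [ 0.98 -0.2   0.  ] [-0.56  0.23 -4.57]
```

View pics/both6.png

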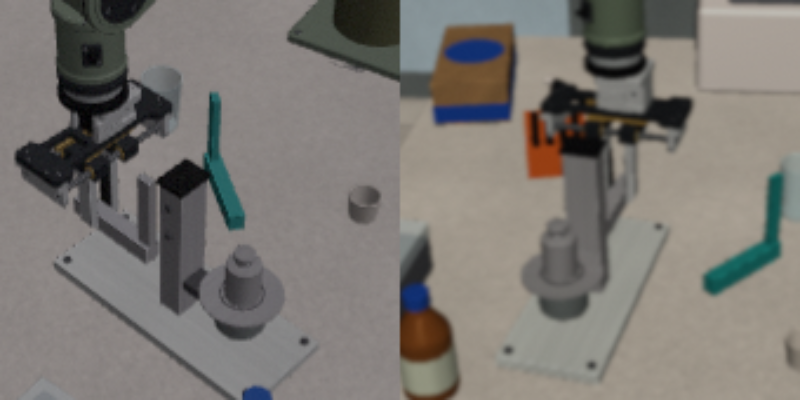

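View pics/wrist6.png

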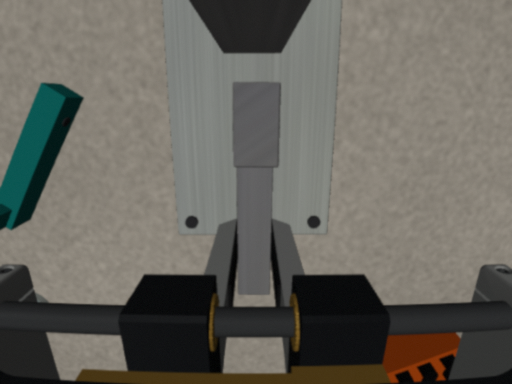

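The views show the square level and upright, aimed at the middle of the column (wrist: base at u≈255 over a plate spanning 165–340), about 30 mm short of it. The weight is undisturbed.

>>> step_arm --pt "0 0 0 0.0005 0.0025 -0.005 -0.9" --pt "0 0 0 0.001 0.005 -0.012 -0.9" --pt "0 0 0 0.0015 0.0075 -0.02 -0.9" --pt "0 0 0 0.002 0.01 -0.026 -0.9" --pt "0 0 0 0.0025 0.0125 -0.03 -0.9" --pt "0 0 0 0.003 0.015 -0.032 -0.9" --pt "0 0 0 0.003 0.015 -0.032 -0.9" --pt "0 0 0 0.003 0.015 -0.032 -0.9"

```text
t: 14.93
eef_pos: [587.6, -66.5, 44.9]
tool_rot: [[0.197, 0.98, -0.0], [0.98, -0.197, -0.0], [-0.0, -0.0, -1.0]]
force: [-0.0, 0.2, -4.0]
finger_gap: 19.4
finger_force: 49.9
```

>>> step_arm --pt "0 0 0 0 0 -0.0005 -0.9" --pt "0 0 0 0 0 -0.001 -0.9" --pt "0 0 0 0 0 -0.0015 -0.9" --pt "0 0 0 0 0 -0.002 -0.9" --pt "0 0 0 0 0 -0.0025 -0.9" --pt "0 0 0 0 0 -0.003 -0.9" --pt "0 0 0 0 0 -0.003 -0.9" --pt "0 0 0 0 0 -0.003 -0.9"

```text
t: 15.6
eef_pos: [587.7, -66.8, 42.3]
tool_rot: [[0.198, 0.98, 0.0], [0.98, -0.198, -0.0], [-0.0, 0.0, -1.0]]
force: [-1.1, -0.2, -2.9]
finger_gap: 20.0
finger_force: 49.9
```

>>> step_arm --pt "0 0 0 0 0 -0.0005 -0.9" --pt "0 0 0 0 0 -0.001 -0.9" --pt "0 0 0 0 0 -0.001 -0.9" --pt "0 0 0 0 0 -0.001 -0.9" --pt "0 0 0 0 0 -0.001 -0.9" --pt "0 0 0 0 0 -0.001 -0.9" --pt "0 0 0 0 0 -0.001 -0.9" --pt "0 0 0 0 0 -0.001 -0.9"

```text
t: 16.27
eef_pos: [587.7, -66.8, 42.2]
tool_rot: [[0.198, 0.98, 0.0], [0.98, -0.198, -0.0], [-0.0, 0.0, -1.0]]
force: [-4.1, 0.0, 5.4]
finger_gap: 19.4
finger_force: 49.9
```

>>> step_arm --pt "0 0 0 0.0004 0.002 0 -0.9" --pt "0 0 0 0.0008 0.004 0 -0.9" --pt "0 0 0 0.0012 0.006 0 -0.9" --pt "0 0 0 0.0016 0.008 0 -0.9" --pt "0 0 0 0.002 0.01 0 -0.9" --pt "0 0 0 0.002 0.01 0 -0.9" --pt "0 0 0 0.002 0.01 0 -0.9" --pt "0 0 0 0.002 0.01 0 -0.9"

```text
t: 16.93
eef_pos: [591.1, -57.6, 42.2]
tool_rot: [[0.198, 0.98, 0.003], [0.98, -0.198, -0.002], [-0.001, 0.004, -1.0]]
force: [0.4, -5.5, 6.2]
finger_gap: 19.9
finger_force: 49.9
```

>>> step_arm --pt "0 0 0 0.0001 0.0007 0 -0.9" --pt "0 0 0 0.0003 0.0014 0 -0.9" --pt "0 0 0 0.0004 0.002 0 -0.9" --pt "0 0 0 0.0005 0.0027 0 -0.9" --pt "0 0 0 0.0007 0.0034 0 -0.9" --pt "0 0 0 0.0008 0.004 0 -0.9" --pt "0 0 0 0.0008 0.004 0 -0.9" --pt "0 0 0 0.0008 0.004 0 -0.9"

```text
t: 17.6
eef_pos: [591.5, -54.4, 42.2]
tool_rot: [[0.198, 0.98, 0.002], [0.98, -0.198, -0.003], [-0.002, 0.003, -1.0]]
force: [-0.3, -7.0, 7.2]
finger_gap: 19.4
finger_force: 49.9
```

>>> step_arm --pt "0 0 0 0.0001 0.0005 0 -0.9" --pt "0 0 0 0.0002 0.001 0 -0.9" --pt "0 0 0 0.0003 0.0015 0 -0.9" --pt "0 0 0 0.0004 0.002 0 -0.9" --pt "0 0 0 0.0004 0.002 0 -0.9" --pt "0 0 0 0.0004 0.002 0 -0.9" --pt "0 0 0 0.0004 0.002 0 -0.9" --pt "0 0 0 0.0004 0.002 0 -0.9"

```text
t: 18.27
eef_pos: [591.5, -54.2, 42.1]
tool_rot: [[0.197, 0.98, 0.002], [0.98, -0.197, -0.006], [-0.005, 0.003, -1.0]]
force: [-2.2, -10.9, 6.0]
finger_gap: 19.6
finger_force: 49.9
```

>>> step_arm --pt "0 0 0 0.0001 0.0004 0 -0.9" --pt "0 0 0 0.0002 0.0008 0 -0.9" --pt "0 0 0 0.0003 0.0012 0 -0.9" --pt "0 0 0 0.0003 0.0015 0 -0.9" --pt "0 0 0 0.0003 0.0015 0 -0.9" --pt "0 0 0 0.0003 0.0015 0 -0.9" --pt "0 0 0 0.0003 0.0015 0 -0.9" --pt "0 0 0 0.0003 0.0015 0 -0.9"

```text
t: 18.93
eef_pos: [591.6, -54.2, 42.2]
tool_rot: [[0.197, 0.98, 0.001], [0.98, -0.197, -0.008], [-0.008, 0.003, -1.0]]
force: [-3.2, -16.2, 6.9]
finger_gap: 19.6
finger_force: 49.9
```

Run:
```python
from h import *
import pickle
np.set_printoptions(precision=2,suppress=True)
ux,uy=np.array([.98,-.198]),np.array([.198,.98])
for n in("scene","side","wrist"):
    c=cam(n); cv2.imwrite(f"pics/{n}7.png",c["color"][...,::-1])
    P=cloud(c).reshape(-1,3); L=np.c_[(P[:,:2]-[610.4,46.8])@ux,(P[:,:2]-[610.4,46.8])@uy,P[:,2]]
    if n=="scene":
        B=L[(L[:,2]>45)&(L[:,2]<145)&(abs(L[:,0])<18)&(L[:,1]<-17)&(L[:,1]>-36)]
        for z in range(45,145,20): Q=B[abs(B[:,2]-z-10)<10]; print(z,len(Q),np.percentile(Q[:,1],[5,50,95]),np.median(Q[:,0])) if len(Q)>3 else 0
    if n=="wrist":
        for t,z0,z1,y0,y1 in(("blade top",128,142,-45,0),("base",33,46,-130,-30),("plate",10,20,-155,0)):
            Q=L[(L[:,2]>z0)&(L[:,2]<z1)&(abs(L[:,0])<65)&(L[:,1]>y0)&(L[:,1]<y1)]; print(t,len(Q),np.median(Q,0) if len(Q) else 0,cv2.minAreaRect(Q[:,:2].astype(np.float32)) if len(Q)>5 else 0)
    W=P[(np.hypot(P[:,0]-627,P[:,1]-130)<30)&(P[:,2]>150)&(P[:,2]<170)]; print("knob",len(W),np.median(W,0) if len(W) else 0)
s=manip.read_state(); print(s["t"],s["eef_pos"],s["tool_rot"],s["force"],s["torque"])
a,b=cv2.imread("pics/scene7.png")[130:250,200:320],cv2.imread("pics/wrist7.png")
cv2.imwrite("pics/both7.png",np.hstack([cv2.resize(a,(400,400),interpolation=cv2.INTER_CUBIC),cv2.resize(b[:,100:484],(400,400))]))
```

```text
45 11 [-34.51 -32.76 -28.57] 7.617810866495524
65 10 [-33.66 -30.73 -28.78] 7.626980719535709
85 9 [-34.52 -29.6  -28.4 ] 7.826469035246393
105 11 [-33.53 -32.22 -28.63] 7.937945066496638
125 8 [-34.29 -30.25 -28.53] 8.123530765583114
knob 70 [630.09 130.81 155.3 ]
knob 52 [627.65 133.91 155.38]
blade top 5400 [  1.52 -23.39 136.09] ((5.199010848999023, -20.735363006591797), (45.87885665893555, 27.270465850830078), 24.16349983215332)
base 4139 [ -0.23 -93.73  39.96] ((0.0030269622802734375, -94.71896362304688), (41.68162536621094, 71.19961547851562), 19.014469146728516)
plate 25178 [-15.51 -62.04  15.96] ((-2.1080322265625, -76.07791137695312), (152.15272521972656, 120.91679382324219), 89.9947738647461)
knob 0 0
19.0833 [591.5  -54.17  42.15] [[ 0.2   0.98  0.  ]
 [ 0.98 -0.2  -0.01]
 [-0.01  0.   -1.  ]] [ -3.01 -15.96   6.48] [-2.76  0.66  0.04]
```

View pics/both7.png

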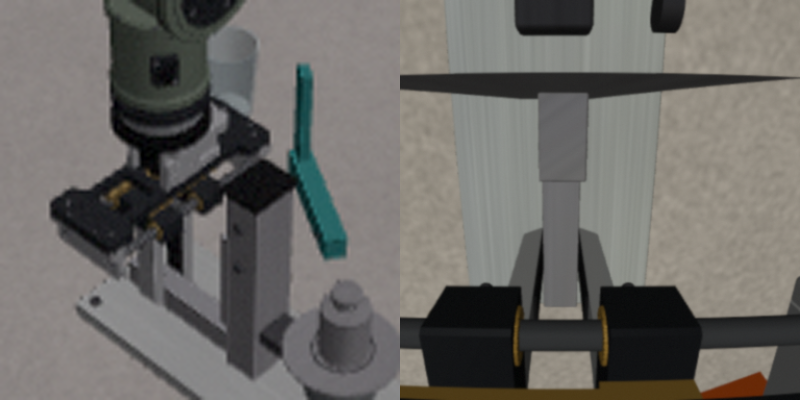

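The views show the blade flush against the middle of the column face (wrist crop: blade at u≈563 with plate spanning about 455–655) and the weight still centred. The tool has tilted 0.008 rad from the push, so I trim that out.

>>> step_arm --pt "0.002 -0.0004 0 0 0 0 -0.9" --pt "0.004 -0.0008 0 0 0 0 -0.9" --pt "0.006 -0.0012 0 0 0 0 -0.9" --pt "0.008 -0.0016 0 0 0 0 -0.9" --pt "0.008 -0.0016 0 0 0 0 -0.9" --pt "0.008 -0.0016 0 0 0 0 -0.9" --pt "0.008 -0.0016 0 0 0 0 -0.9" --pt "0.008 -0.0016 0 0 0 0 -0.9"

```text
t: 19.75
eef_pos: [591.5, -54.2, 42.2]
tool_rot: [[0.197, 0.98, 0.002], [0.98, -0.197, -0.0], [0.0, 0.003, -1.0]]
force: [-2.7, -15.5, 5.3]
finger_gap: 19.6
finger_force: 49.9
```

>>> step_arm --pt "0 0 0 0 0 0 -0.9" --pt "0 0 0 0 0 0 -0.9" --pt "0 0 0 0 0 0 -0.9" --pt "0 0 0 0 0 0 -0.9" --pt "0 0 0 0 0 0 -0.9" --pt "0 0 0 0 0 0 -0.9" --pt "0 0 0 0 0 0 -0.9" --pt "0 0 0 0 0 0 -0.9"

```text
t: 20.42
eef_pos: [591.5, -54.2, 42.1]
tool_rot: [[0.197, 0.98, 0.002], [0.98, -0.197, -0.0], [0.0, 0.002, -1.0]]
force: [-3.2, -15.0, 6.3]
finger_gap: 19.7
finger_force: 49.9
```

```bash
python3 -c "
from bench import manip
print(manip.close_job())"
```

```text
the job is handed in; nothing more can be done
None
```

The job is handed in, though no verdict came back: the largest weight stands centred on the pan (sunk about 10 mm), and the steel square is still gripped and pressed into the corner with about 15 N on the column and about 10 N on the plate.

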